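# Swap the two ointment jars and close the dust case

## Robot

A 6-joint arm with a two-finger parallel gripper is mounted at the origin on the work surface. World frame = base frame: x ahead of the robot, y to its left, z up, the work surface at z = 0. Lengths are in m, angles in degrees, forces in N, time in s.
With the tool pointing down it reaches from about 0.15 to 0.775 m from the base axis. Payload 6.1 kg.
Tool frame: the origin (TCP) lies at the centre of the arm's flange, where the gripper is bolted on; the fingertips stand 173 mm ahead of it and the grasp point (between the pads) lies 155 mm ahead of it; z points along the fingers, y is the line along which they close (so a half turn about z gives the same grasp; the last joint's range is limited). The gripper opens to 85 mm and grips with 20 to 120 N. Pads are 22 mm wide; open, the fingers measure 114 mm over their backs; the gripper's body (76 mm by 85 mm) begins 54 mm behind the grasp point. The pads swing forward as they close: fully open they stand 13 mm farther back than shut.
Start: joints at [75, 7.208, -2.269, 80.523, 0, 90], TCP at [0.136, 0.507, 0.405] pointing down, gripper open.
Joint ranges: [-155.77, 155.77], [-54.66, 111.73], [-72.52, 77.12], [-102.08, 115.82], [-83.92, 84.16], [-180, 180]. Speed limits (degrees/s): [136.94, 136.94, 172.46, 180, 180, 180].

## Interface

Orientations are given as a 3x3 rotation matrix whose columns are the frame's x, y, z axes.
In Python, from workcell import get_state, get_image, calibration, finish_job gives the robot as it stands.
- The arm moves only by the tool servo_tool, never from a script. Its argument "commands" is a list of rows, each a list of 7 numbers: the opening in per cent of the stroke, from 0 (shut) to 100 (fully open), then the shift along the tool's x, y, z in m, then the turn, a rotation vector about the tool's x, y, z in degrees. In form: [[gripper, x, y, z, wx, wy, wz], ...]. A call has 1 to 5 rows; each row is the pose to reach, as a shift and turn from the pose commanded when the call began, along the tool's axes at that moment; what a row does not reach only later rows make up. A row lasts 1/8 s, in which the tool goes at most 62.5 mm and 10.7 degrees, less where a joint would pass 70% of its speed; a pose out of reach is approached as far as the arm can. A call with a gripper value outside its range is refused whole. The fingers move at their own pace and stop on an object; the grip force is fixed at half the most. Time passes only in rows, so rows that repeat a pose let the fingers close. It gives the time, the measured TCP pose, the force, the opening and the grip force at its end, in the units of the state.
- get_state(): the state, without advancing time (a new reading comes with each control period).
- get_image(name): name is "side" or "top" or "wrist"; returns (picture, depth): 400x640x3 uint8, blue, green, red; 400x640 float32, m along the optical axis (not along the pixel's ray), 0 where there is no reading.
- calibration(name): a dict with "fx", "fy", "cx", "cy" (pixels), "position" and "orientation" of the camera in the world. Camera axes: x right, y down, z forward; pixel columns grow to the right and rows downward; lengths in m; the calibration is good to about 2 mm. A picture is of the moment at which its call begins: read the wrist's pose just before it. calibration takes no time and is no camera call; for the wrist camera it gives the pose at the moment of the call.
- finish_job(): hands the job in; it is judged then, once.
The state is a dict: "time_s": time; "joint_positions": joint angles; "dq": joint speeds; "joint_torque": joint torques, N m; "ee_pos": TCP position; "orientation": TCP orientation; "wrist_force": force on the tool from outside, world axes, zero at the start; "moment": the same for the moment, N m; "finger_gap": finger opening in m; "grasp_force": force on a finger pad.
Only numpy, scipy, OpenCV 4.12 (cv2) and the standard library are available. Lean on these libraries where they do the work, as an engineer would, in place of code of your own. Each camera call takes 0.05 s, during which the arm holds its last target. There are 200 camera calls.

## Task

The two open jars in the blue dust case stand on each other's discs. Slide them, without lifting them off the tray's floor or tipping them, until each stands wholly on the disc of its own colour, then gently lower the hinged clear cover until it is fully shut. Leave the amber pill bottle where it stands in the case and leave everything round the case alone.

Things in the scene. Friction and masses are not known exactly. Their poses are not given: they have to be found in the camera images.
- green_jar_mid (a point): round open-topped green jar, straight sides, outside diameter 84 mm, height 44 mm, wall 5 mm (mouth 74 mm across), bottom 6 mm thick, about 0.2 kg, too wide to be gripped round its outside but easily drawn along by a finger inside its mouth; the point is on its axis, half-way up (22 mm over its underside)
- white_jar_mid (a point): round open-topped white jar, straight sides, outside diameter 84 mm, height 44 mm, wall 5 mm (mouth 74 mm across), bottom 6 mm thick, about 0.2 kg, too wide to be gripped round its outside but easily drawn along by a finger inside its mouth; the point is on its axis, half-way up (22 mm over its underside)
- green_spot (a point): flat green disc printed on the tray's floor, 108 mm across, less than 1 mm thick and no obstacle; the point is its centre, level with the floor
- white_spot (a point): flat white disc printed on the tray's floor, 108 mm across, less than 1 mm thick and no obstacle; the point is its centre, level with the floor
- tray_floor (a point): centre of the top of the floor of the fixed blue tray (the base of the dust case). Its x axis runs parallel to the hinge, its y axis from the hinged rim to the free rim, its z up. The floor is 6 mm over the table, 290 x 290 mm inside; the tray is 302 x 302 mm outside, its walls 6 mm thick and their rim 28 mm over the floor (34 mm over the table)
- cover (a joint): angle of the clear cover with orange edges: 0 shut on the tray's rim, about 1.57 upright, more when it leans back away from the tray (stop at 2.05). The hinge is stiff: the cover stays at any angle and must be pushed all the way, which takes up to about 4 N near its free edge. The cover is a shallow upturned box, 302 x 302 mm and 34 mm deep, 0.35 kg; shut, its top is 68 mm over the table and clears the jars by about 14 mm
- cover_hinge (a point): middle of the hinge line, on the outer face of the tray's hinged wall at rim height; axes as those of tray_floor
- cover_edge (a point): on the cover, middle of the free edge of its outer (upper) face, 302 mm from the hinge line along the cover and 34 mm outward of it. It moves with the cover; y points from the hinge towards the free edge, z out of the outer face. The free side is flat, with nothing standing out from it
- pill_bottle: amber bottle with a white cap, diameter 36 mm, height 52 mm, standing in the tray; origin at the centre of its underside; leave it there
- mortar: white mortar with a pestle, 144 mm across, 75 mm high (pestle to 115 mm); origin under its centre; leave alone
- tub: white tub, 116 mm across, 145 mm high, a spatula handle standing up from it; origin under its centre; leave alone
- tub_lid: white round lid, 120 mm across, 16 mm high; leave alone
- spatula: spatula lying on the table, 180 mm long; leave alone
- spoon: spoon lying on the table, 150 mm long; leave alone
- carton: orange carton 60 x 130 x 45 mm; leave alone
Mind the look-alikes: they are no part of the job. There is more than one size of the part that bears white_jar_mid; the job needs the smaller.

How it is judged (in metres and radians):
On the way, in this order (a step that is already met when the one before it is completed fails the run):
1. both jars stand wholly on the disc of their own colour while the cover is still open (horizontal distance between green_jar_mid and green_spot below 0.013 m and horizontal distance between white_jar_mid and white_spot below 0.013 m and angle between each of green_jar_mid, white_jar_mid's own z axis and vertical below 0.1 rad and z of each of green_jar_mid, white_jar_mid in the frame of tray_floor below 0.027 m and value of joint cover above 0.5 rad), for 0.2 s.
2. the cover is shut (value of joint cover below 0.04 rad), for 0.2 s.
At the end, for the whole second after the job is handed in: Each jar stands upright on the tray's floor with its axis within 13 mm of the centre of the disc of its own colour, and the cover is shut (joint below 0.04 rad) (horizontal distance between green_jar_mid and green_spot below 0.013 m and horizontal distance between white_jar_mid and white_spot below 0.013 m and angle between each of green_jar_mid, white_jar_mid's own z axis and vertical below 0.1 rad and z of each of green_jar_mid, white_jar_mid in the frame of tray_floor below 0.027 m and value of joint cover below 0.04 rad); the robot touches nothing.
It fails at once if a jar is lifted more than 10 mm off the tray's floor (z of any of green_jar_mid, white_jar_mid in the frame of tray_floor above 0.032 m).
It fails at once if a jar is tipped more than 0.35 rad (angle between any of green_jar_mid, white_jar_mid's own z axis and vertical above 0.35 rad).
It fails at once if the cover is slammed (faster than 2.5 rad/s) (velocity of joint cover below -2.5 rad/s).
It fails at once if the pill bottle is moved more than 20 mm or tipped (distance of pill_bottle from where it was at the start of the episode above 0.02 m or angle between pill_bottle's own z axis and vertical above 0.35 rad).
It fails at once if a thing round the case (mortar, tub, tub lid, spatula, spoon, carton) is moved more than 20 mm (distance of any of mortar, tub, tub_lid, spatula, spoon, carton from where it was at the start of the episode above 0.02 m).
It also fails if it takes over 72 s, if anything falls off the work surface, if the arm or the gripper's body presses on something with over 40 N, if the wrist force passes 120 N, or if a joint passes its speed limit or range.

## Working session

There is one attempt and no reset: what is moved stays moved. The work goes in short steps, Python scripts to look and compute and a tool call to move; the robot and the scene stay as the last step left them, time stands still between calls to the robot, and variables do not carry over. Pictures are saved under pics/ and viewed, at most 10 in all, crops included, and the job is handed in when it is done.

Besides the shell and the picture viewer there is one more tool, called after "Emit:" as name(argument=value, ...), one argument or row to a line, values as JSON. servo_tool: Moves the arm, as the interface text tells. Its arguments: {"type":"object","properties":{"commands":{"type":"array","items":{"type":"array","items":{"type":"number"}}}},"required":["commands"]}

```bash
ls; mkdir -p pics; python3 - <<'E'
from workcell import *
import cv2,numpy as np
s=get_state();print(s['time_s'],s['ee_pos'],s['orientation'],s['finger_gap'])
for n in('top','side'):
    im,d=get_image(n);cv2.imwrite(f'pics/{n}0.png',im);np.save(f'pics/{n}0.npy',d)
    print(n,calibration(n))
E
```

```text
pics
0.0 [0.13585281 0.50697978 0.40395081] [[-9.65924495e-01  2.58823742e-01 -3.73878064e-04]
 [ 2.58824011e-01  9.65923310e-01 -1.51379966e-03]
 [-3.06697558e-05 -1.55898479e-03 -9.99998784e-01]] 0.08529551903866758
top {'fx': 405.9322410577611, 'fy': 405.9322410577611, 'cx': 322.71105688859006, 'cy': 202.57862215936146, 'position': array([ 0.46648262, -0.00353785,  1.38798933]), 'orientation': array([[ 0.01309369, -0.99719593,  0.07368061],
       [-0.99986901, -0.01235636,  0.01045409],
       [-0.00951435, -0.07380784, -0.9972271 ]])}
side {'fx': 363.9794115659553, 'fy': 363.9794115659553, 'cx': 318.0597182313274, 'cy': 196.86250052640838, 'position': array([ 0.95492572, -0.41389151,  0.93444568]), 'orientation': array([[ 0.6832979 ,  0.6077149 , -0.40470555],
       [ 0.73013887, -0.5678914 ,  0.37999551],
       [ 0.00110013, -0.55514139, -0.83175527]])}
```

View pics/top0.png

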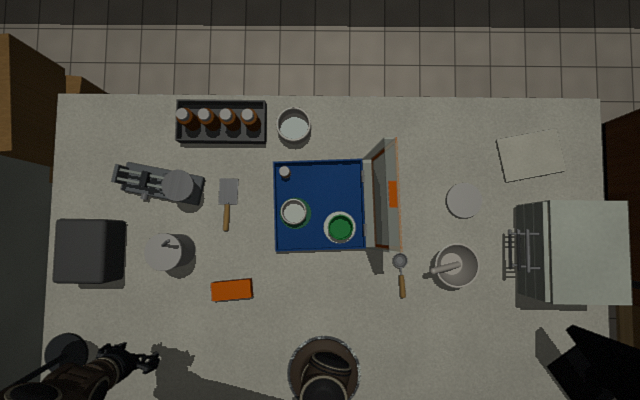

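View pics/side0.png

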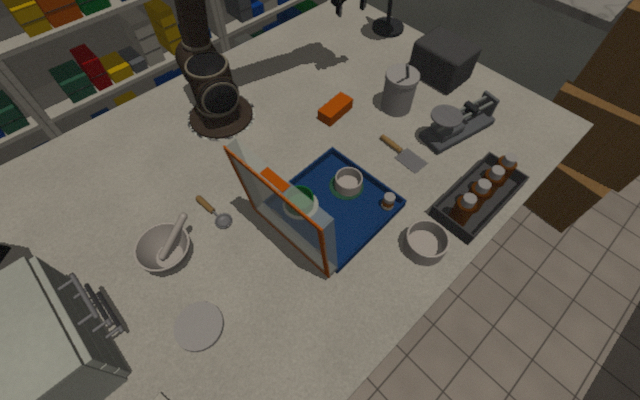

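Candidates in the top view:
- White jar: the small white jar in the tray at (294,212), the larger white pot outside at (294,125), and the white tub and mortar. I choose the one in the tray.
- Green jar: only (340,228).
- Bottle: the one in the tray at (284,173), not the rack bottles.

The cover stands on the right, at about x px 375–395.

```bash
cat > h.py <<'E'
import cv2,numpy as np
from workcell import *
def ray(c,px,z):
    px=np.atleast_2d(np.asarray(px,float))
    d=np.c_[(px[:,0]-c['cx'])/c['fx'],(px[:,1]-c['cy'])/c['fy'],np.ones(len(px))]@np.array(c['orientation']).T
    p=np.array(c['position']); return p+d*((z-p[2])/d[:,2])[:,None]
def proj(c,P):
    q=(np.atleast_2d(P)-c['position'])@np.array(c['orientation']); return np.c_[c['fx']*q[:,0]/q[:,2]+c['cx'],c['fy']*q[:,1]/q[:,2]+c['cy']]
def big(m):
    cs,_=cv2.findContours(m.astype(np.uint8),cv2.RETR_EXTERNAL,cv2.CHAIN_APPROX_NONE)
    return sorted(cs,key=cv2.contourArea)[::-1]
E
python3 - <<'E'
from h import *
c=calibration('top');im=cv2.imread('pics/top0.png');d=np.load('pics/top0.npy')
hsv=cv2.cvtColor(im,cv2.COLOR_BGR2HSV)
blue=cv2.inRange(hsv,(100,100,40),(125,255,255))
k=big(blue)[0];r=cv2.minAreaRect(k);print('tray px',r);print(ray(c,cv2.boxPoints(r),.034).round(3))
roi=np.zeros(blue.shape,np.uint8);roi[158:252,272:366]=1
g=cv2.inRange(hsv,(50,80,30),(85,255,255))*roi
for x in big(g)[:2]:print('green',cv2.contourArea(x),cv2.minEnclosingCircle(x),cv2.boundingRect(x))
w=cv2.inRange(hsv,(0,0,90),(180,70,255))*roi
for x in big(w)[:3]:e=cv2.minEnclosingCircle(x);print('white',cv2.contourArea(x),e,cv2.boundingRect(x),ray(c,e[0],.05).round(3))
o=cv2.inRange(hsv,(5,150,120),(18,255,255))
for x in big(o)[:4]:
  print('orange',cv2.contourArea(x),cv2.boundingRect(x))
# cover points by depth
vv,uu=np.mgrid[130:255,362:405];uu=uu.ravel();vv=vv.ravel();dd=d[vv,uu]
P=np.c_[(uu-c['cx'])/c['fx']*dd,(vv-c['cy'])/c['fy']*dd,dd]@c['orientation'].T+c['position']
P=P[P[:,2]>.06];print('cover top',P[:,2].max(),P[P[:,2]>P[:,2].max()-.015].mean(0),P.min(0),P.max(0))
crop=cv2.resize(im[130:260,255:415],None,fx=5,fy=4.6,interpolation=cv2.INTER_CUBIC);cv2.imwrite('pics/crop.png',crop[:598])
E
```

```text
tray px ((318.74139404296875, 204.74195861816406), (89.8167953491211, 90.3165054321289), 88.09085083007812)
[[ 0.704  0.183  0.034]
 [ 0.718 -0.121  0.034]
 [ 0.417 -0.133  0.034]
 [ 0.403  0.167  0.034]]
green 458.5 ((340.1222229003906, 227.01852416992188), 12.628721237182617) (328, 215, 25, 25)
green 118.0 ((295.0369873046875, 212.93408203125), 15.57707691192627) (280, 198, 31, 31)
white 473.0 ((293.0815124511719, 210.7158660888672), 12.818689346313477) (281, 199, 25, 25) [[0.537 0.108 0.05 ]]
white 229.5 ((316.5, 204.5), 64.36235809326172) (272, 158, 90, 94) [[0.559 0.031 0.05 ]]
white 183.0 ((339.3117980957031, 226.85171508789062), 16.154212951660156) (324, 211, 32, 32) [[ 0.486 -0.045  0.05 ]]
orange 635.0 (211, 280, 40, 21)
orange 176.0 (389, 181, 9, 26)
orange 0.0 (396, 139, 1, 1)
cover top 1.387989329747012 [ 0.46648262 -0.00353785  1.38798933] [ 0.4180842  -0.1973081   0.06017027] [ 0.72164602 -0.00353785  1.38798933]
```

View pics/crop.png

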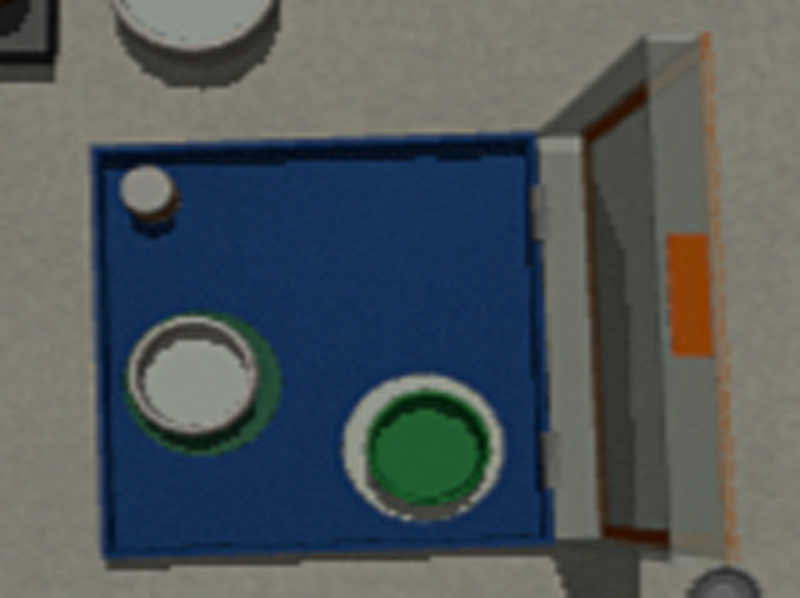

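The crop shows the white jar (~194,376 in the crop) on the green disc, and the green jar (~427,447) on the white disc. The bottle is in the corner (148,190). The cover leans slightly back on the right (hinge side, −y).

```bash
python3 - <<'E'
from h import *
c=calibration('top');d=np.load('pics/top0.npy')
f=lambda n,p,z:print(n,ray(c,p,z).round(4))
f('white jar',(293.1,210.7),.05);f('green jar',(340.1,227.0),.05)
f('green spot',(295.0,212.9),.006);f('white spot',(339.3,226.85),.006);f('bottle',(284.5,173),.058)
# cover edge: outer top edge line, from crop px (706,35)->(735,555)
e=np.array([[706,35],[735,555]])/[5,4.6]+[255,130]
for z in(.30,.33,.36):f('edge z%.2f'%z,e,z)
vv,uu=np.mgrid[150:245,365:405];uu=uu.ravel();vv=vv.ravel();dd=d[vv,uu]
P=np.c_[(uu-c['cx'])/c['fx']*dd,(vv-c['cy'])/c['fy']*dd,dd]@c['orientation'].T+c['position']
P=P[(dd>.3)&(P[:,2]>.05)&(P[:,2]<.6)]
for z in np.arange(.05,.42,.03):
  q=P[abs(P[:,2]-z)<.015]
  if len(q):print(z.round(2),len(q),q.mean(0).round(3),q[:,1].min().round(3),q[:,1].max().round(3))
print(calibration('wrist'))
s=get_state();R=s['orientation'];print('tool delta for (0.50,0.03,z.40):',R.T@(np.array([.47,.03,.40])-s['ee_pos']))
E
```

```text
white jar [[0.5372 0.1079 0.05  ]]
green jar [[ 0.4855 -0.0478  0.05  ]]
green spot [[0.5321 0.105  0.006 ]]
white spot [[ 0.4866 -0.0465  0.006 ]]
bottle [[0.6612 0.138  0.058 ]]
edge z0.30 [[ 0.7262 -0.1893  0.3   ]
 [ 0.4213 -0.2047  0.3   ]]
edge z0.33 [[ 0.7191 -0.1842  0.33  ]
 [ 0.4225 -0.1991  0.33  ]]
edge z0.36 [[ 0.7119 -0.1791  0.36  ]
 [ 0.4238 -0.1936  0.36  ]]
0.05 96 [ 0.581 -0.157  0.057] -0.165 -0.128
0.08 207 [ 0.584 -0.159  0.08 ] -0.168 -0.125
0.11 227 [ 0.587 -0.161  0.11 ] -0.172 -0.126
0.14 241 [ 0.588 -0.165  0.141] -0.175 -0.13
0.17 242 [ 0.585 -0.168  0.171] -0.178 -0.133
0.2 213 [ 0.578 -0.173  0.197] -0.18 -0.142
0.32 1128 [ 0.561 -0.175  0.332] -0.197 -0.151
0.35 146 [ 0.566 -0.168  0.336] -0.193 -0.151
{'fx': 317.8955127620442, 'fy': 317.8955127620442, 'cx': 318.7980278752218, 'cy': 200.42938400837522, 'position': array([0.05547651, 0.52917163, 0.37392084]), 'orientation': array([[ 0.25864425,  0.91455089,  0.31096594],
       [ 0.96597124, -0.2443256 , -0.08487976],
       [-0.00164992,  0.32233781, -0.94662327]])}
tool delta for (0.50,0.03,z.40): [-0.44622978 -0.37426475  0.00454337]
```

Emit:
servo_tool(
  commands=[
    [45,-0.04,-0.035,-0.005,0,0,0],
    [45,-0.085,-0.07,-0.01,0,0,0],
    [45,-0.13,-0.11,-0.015,0,0,0],
    [45,-0.175,-0.147,-0.02,0,0,0],
    [45,-0.22,-0.187,-0.02,0,0,0],
  ],
)

```text
time_s: 0.72
ee_pos: [0.3006, 0.268, 0.4249]
orientation: [[-0.966, 0.258, 0.001], [0.258, 0.966, 0.0], [-0.0, 0.001, -1.0]]
wrist_force: [1.4, 0.1, 0.1]
finger_gap: 0.038
grasp_force: 0.0
```

Emit:
servo_tool(
  commands=[
    [45,-0.045,-0.037,0,0,0,0],
    [45,-0.09,-0.075,0,0,0,0],
    [45,-0.135,-0.112,0,0,0,0],
    [45,-0.18,-0.15,0,0,0,0],
    [45,-0.226,-0.187,0,0,0,0],
  ],
)

```text
time_s: 1.35
ee_pos: [0.4705, 0.0285, 0.4245]
orientation: [[-0.966, 0.259, -0.0], [0.259, 0.966, 0.0], [0.0, 0.0, -1.0]]
wrist_force: [0.3, 0.7, 0.1]
finger_gap: 0.0383
grasp_force: 0.0
```

Emit:
servo_tool(
  commands=[
    [45,0,0,0,0,0,0],
    [45,0,0,0,0,0,0],
  ],
)

```text
time_s: 1.6
ee_pos: [0.4697, 0.0303, 0.4243]
orientation: [[-0.966, 0.26, -0.001], [0.26, 0.966, 0.0], [0.001, -0.0, -1.0]]
wrist_force: [0.1, -0.7, 0.7]
finger_gap: 0.0384
grasp_force: 0.0
```

```bash
cat > look.py <<'E'
from h import *
import sys
def look(name,zj=.05,verbose=True):
    s=get_state();c=calibration('wrist');im,d=get_image('wrist');cv2.imwrite(f'pics/{name}.png',im);np.save(f'pics/{name}.npy',d)
    import pickle;pickle.dump(c,open(f'pics/{name}.pkl','wb'))
    return s,c,im,d
if __name__=='__main__':
    s,c,im,d=look(sys.argv[1]);print(s['time_s'],np.round(s['ee_pos'],4),np.round(s['orientation'],3).tolist(),s['finger_gap'],s['wrist_force'])
E
python3 look.py w1
```

```text
1.6 [0.4697 0.0303 0.4243] [[-0.966, 0.26, -0.001], [0.26, 0.966, 0.0], [0.001, -0.0, -1.0]] 0.0383941515216749 [ 0.1383645  -0.71153548  0.72029216]
```

View pics/w1.png

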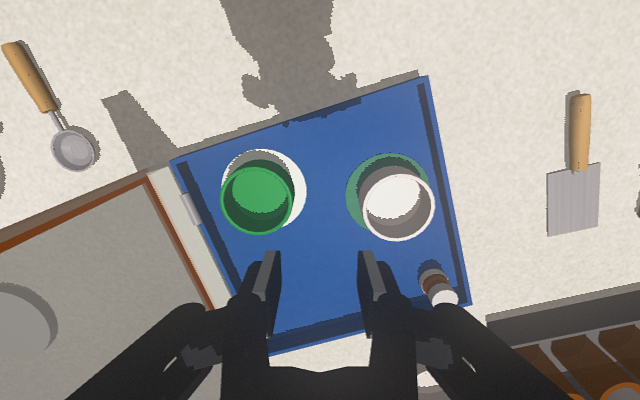

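The wrist view shows the green jar rim centred near (258,200) on the white disc at (263,188). The white jar rim is near (398,207), on the green disc near (386,190). The bottle is at (438,287). Next I fit circles on the planes.

```bash
cat > meas.py <<'E'
from h import *
import pickle,sys
from scipy.optimize import least_squares
def fit(P,r):
    P=P[:,:2]
    s=least_squares(lambda q:np.hypot(*(P-q).T)-r,P.mean(0),loss='soft_l1',f_scale=.0015)
    return s.x,np.median(abs(s.fun))
def masks(im):
    h=cv2.cvtColor(im,cv2.COLOR_BGR2HSV)
    return cv2.inRange(h,(95,110,50),(125,255,255)),cv2.inRange(h,(45,70,30),(90,255,255)),cv2.inRange(h,(0,0,110),(180,60,255))
if __name__=='__main__':
    n=sys.argv[1];im=cv2.imread(f'pics/{n}.png');d=np.load(f'pics/{n}.npy');c=pickle.load(open(f'pics/{n}.pkl','rb'))
    v,u=np.mgrid[:400,:640];Z=(np.c_[((u-c['cx'])/c['fx']*d).ravel(),((v-c['cy'])/c['fy']*d).ravel(),d.ravel()]@c['orientation'].T+c['position'])
    X,Y,Z=Z.T.reshape(3,400,640)
    b,g,w=masks(im)
    inside=(X>.41)&(X<.70)&(Y>-.12)&(Y<.165)&(d>0)
    print('floor z',np.median(Z[inside&(b>0)]))
    for nm,m in(('green',g),('white',w)):
        rim=inside&(m>0)&(abs(Z-.05)<.006)&(X<.63)
        k=big(rim)[0];P=np.c_[X[rim],Y[rim]]
        cc=big(cv2.morphologyEx(rim.astype(np.uint8),cv2.MORPH_CLOSE,np.ones((3,3))))[0]
        h=cv2.convexHull(cc).reshape(-1,2)
        print(nm,'jar rim',rim.sum(),fit(ray(c,h,.05),.042),'mean z',Z[rim].mean())
        fl=inside&(m>0)&(abs(Z-.006)<.004)&(X<.63)
        e=fl&(cv2.dilate(b,np.ones((5,5)))>0)
        pts=np.c_[u[e],v[e]];print(nm,'spot',e.sum(),fit(ray(c,pts,.006),.0535))
E
python3 meas.py w1
```

```text
floor z 0.006536375204389044
green jar rim 1081 (array([ 0.48406534, -0.04777403]), np.float64(0.00021984909994384946)) mean z 0.049625081153408024
green spot 374 (array([0.53240318, 0.1053541 ]), np.float64(0.0008782541585888558))
white jar rim 1104 (array([0.53398711, 0.10739979]), np.float64(0.0004698594549623382)) mean z 0.04947099766391933
white spot 419 (array([ 0.48589735, -0.04647541]), np.float64(0.0007867725320613791))
```

Emit:
servo_tool(
  commands=[
    [45,-0.02,0.045,0.03,0,0,0],
    [45,-0.042,0.091,0.06,0,0,0],
    [45,-0.042,0.091,0.11,0,0,0],
    [45,-0.042,0.091,0.15,0,0,0],
    [45,-0.042,0.091,0.155,0,0,0],
  ],
)

```text
time_s: 2.28
ee_pos: [0.532, 0.1088, 0.2672]
orientation: [[-0.967, 0.256, -0.005], [0.256, 0.967, -0.001], [0.005, -0.002, -1.0]]
wrist_force: [-0.1, 0.2, 1.4]
finger_gap: 0.0384
grasp_force: 0.0
```

```bash
python3 look.py w2; python3 -c "
import cv2;cv2.imwrite('pics/w2c.png',cv2.resize(cv2.imread('pics/w2.png'),None,fx=.6,fy=.6))"
```

```text
2.275 [0.532  0.1088 0.2672] [[-0.967, 0.256, -0.005], [0.256, 0.967, -0.001], [0.005, -0.002, -1.0]] 0.03844860414843977 [-0.09870697  0.21405149  1.35577855]
```

View pics/w2c.png

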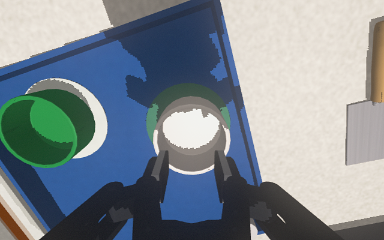

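The fingers are centred over the white jar's mouth (crop ~192,130). I narrow them, go down, then spread to 45 %.

Emit:
servo_tool(
  commands=[
    [30,0,0,0,0,0,0],
    [30,-0.002,-0.001,0.02,0,0,0],
    [30,-0.002,-0.001,0.05,0,0,0],
    [30,-0.002,-0.001,0.075,0,0,0],
    [45,-0.002,-0.001,0.077,0,0,0],
  ],
)

```text
time_s: 2.95
ee_pos: [0.5357, 0.1059, 0.1931]
orientation: [[-0.966, 0.259, -0.0], [0.259, 0.966, -0.0], [0.0, -0.0, -1.0]]
wrist_force: [0.2, 0.7, 0.6]
finger_gap: 0.0383
grasp_force: 0.0
```

Emit:
servo_tool(
  commands=[
    [45,0,0,0,0,0,0],
    [45,0,0,0,0,0,0],
    [45,0,0,0,0,0,0],
  ],
)

```text
time_s: 3.32
ee_pos: [0.5361, 0.106, 0.1938]
orientation: [[-0.966, 0.259, 0.002], [0.259, 0.966, 0.0], [-0.002, 0.001, -1.0]]
wrist_force: [-0.1, 0.6, 0.1]
finger_gap: 0.0382
grasp_force: 0.0
```

Emit:
servo_tool(
  commands=[
    [45,-0.008,-0.006,0,0,0,0],
    [45,-0.02,-0.015,0,0,0,0],
    [45,-0.035,-0.027,0,0,0,0],
    [45,-0.05,-0.039,0,0,0,0],
    [45,-0.065,-0.05,0,0,0,0],
  ],
)

```text
time_s: 3.95
ee_pos: [0.5864, 0.0395, 0.193]
orientation: [[-0.966, 0.259, 0.0], [0.259, 0.966, 0.001], [-0.0, 0.001, -1.0]]
wrist_force: [-4.1, 4.6, 5.4]
finger_gap: 0.0385
grasp_force: 4.5
```

Emit:
servo_tool(
  commands=[
    [45,-0.015,-0.012,0,0,0,0],
    [45,-0.03,-0.024,0,0,0,0],
    [45,-0.042,-0.034,0,0,0,0],
    [45,-0.051,-0.039,0,0,0,0],
    [45,-0.051,-0.039,0,0,0,0],
  ],
)

```text
time_s: 4.58
ee_pos: [0.6257, -0.0119, 0.1925]
orientation: [[-0.965, 0.261, 0.001], [0.261, 0.965, -0.001], [-0.001, -0.001, -1.0]]
wrist_force: [1.4, -1.7, 1.0]
finger_gap: 0.0385
grasp_force: 1.6
```

Emit:
servo_tool(
  commands=[
    [30,0,0,0,0,0,0],
    [30,0,0,0,0,0,0],
    [30,0,0,-0.04,0,0,0],
    [30,0,0,-0.08,0,0,0],
    [30,0,0,-0.1,0,0,0],
  ],
)

```text
time_s: 5.2
ee_pos: [0.6249, -0.0099, 0.2952]
orientation: [[-0.966, 0.258, 0.003], [0.258, 0.966, -0.0], [-0.003, 0.0, -1.0]]
wrist_force: [0.9, -0.4, -0.6]
finger_gap: 0.0256
grasp_force: 0.0
```

Emit:
servo_tool(
  commands=[
    [30,0.035,-0.02,0,0,0,0],
    [30,0.075,-0.043,0,0,0,0],
    [30,0.11,-0.063,0,0,0,0],
    [30,0.126,-0.073,0.01,0,0,0],
    [30,0.126,-0.073,0.03,0,0,0],
  ],
)

```text
time_s: 5.82
ee_pos: [0.4829, -0.0481, 0.2634]
orientation: [[-0.966, 0.259, 0.002], [0.259, 0.966, -0.001], [-0.002, -0.0, -1.0]]
wrist_force: [-0.1, 0.5, -0.8]
finger_gap: 0.0254
grasp_force: 0.0
```

Emit:
servo_tool(
  commands=[
    [30,0,0,0.03,0,0,0],
    [30,0,0,0.06,0,0,0],
    [30,0,0,0.072,0,0,0],
    [45,0,0,0.072,0,0,0],
    [45,0,0,0.072,0,0,0],
  ],
)

```text
time_s: 6.45
ee_pos: [0.4846, -0.0479, 0.1918]
orientation: [[-0.966, 0.259, 0.002], [0.259, 0.966, -0.0], [-0.002, 0.0, -1.0]]
wrist_force: [-0.4, -0.3, 0.7]
finger_gap: 0.0384
grasp_force: 0.0
```

Emit:
servo_tool(
  commands=[
    [45,0,0.01,0,0,0,0],
    [45,-0.002,0.028,0,0,0,0],
    [45,-0.003,0.048,0,0,0,0],
    [45,-0.004,0.068,0,0,0,0],
    [45,-0.005,0.088,0,0,0,0],
  ],
)

```text
time_s: 7.08
ee_pos: [0.5123, 0.0373, 0.1911]
orientation: [[-0.966, 0.258, 0.001], [0.258, 0.966, -0.0], [-0.001, 0.0, -1.0]]
wrist_force: [-0.2, -2.2, 2.0]
finger_gap: 0.0384
grasp_force: 1.1
```

Emit:
servo_tool(
  commands=[
    [45,-0.001,0.02,0,0,0,0],
    [45,-0.001,0.04,0,0,0,0],
    [45,-0.002,0.06,0,0,0,0],
    [45,-0.002,0.074,0,0,0,0],
    [45,-0.002,0.076,0,0,0,0],
  ],
)

```text
time_s: 7.7
ee_pos: [0.5335, 0.1098, 0.1905]
orientation: [[-0.966, 0.258, -0.0], [0.258, 0.966, 0.001], [0.0, 0.0, -1.0]]
wrist_force: [-0.4, 0.9, -0.8]
finger_gap: 0.0386
grasp_force: 0.0
```

Emit:
servo_tool(
  commands=[
    [30,0,-0.003,0,0,0,0],
    [30,0,-0.003,0,0,0,0],
    [30,0,-0.003,-0.04,0,0,0],
    [30,0,-0.003,-0.09,0,0,0],
    [30,0.02,-0.06,-0.12,0,0,0],
  ],
)

```text
time_s: 8.32
ee_pos: [0.5023, 0.06, 0.311]
orientation: [[-0.967, 0.256, 0.004], [0.256, 0.967, 0.001], [-0.004, 0.002, -1.0]]
wrist_force: [-0.0, -0.7, -0.9]
finger_gap: 0.0255
grasp_force: 0.0
```

Emit:
servo_tool(
  commands=[
    [30,0.03,-0.02,-0.05,0,0,0],
    [30,0.05,-0.02,-0.07,0,0,0],
    [30,0.05,-0.02,-0.07,0,0,0],
  ],
)

```text
time_s: 8.7
ee_pos: [0.4468, 0.0527, 0.3806]
orientation: [[-0.966, 0.26, 0.004], [0.26, 0.966, 0.001], [-0.004, 0.002, -1.0]]
wrist_force: [0.6, -0.1, 0.2]
finger_gap: 0.0257
grasp_force: 0.0
```

```bash
python3 look.py w3; python3 meas.py w3
```

```text
8.7 [0.4468 0.0527 0.3806] [[-0.966, 0.26, 0.004], [0.26, 0.966, 0.001], [-0.004, 0.002, -1.0]] 0.025736632518295284 [ 0.5576317  -0.11947022  0.16174479]
floor z 0.00657272026173783
green jar rim 1171 (array([0.53007204, 0.10781039]), np.float64(0.0005538142440192247)) mean z 0.0492276558341858
green spot 408 (array([0.53278581, 0.10508332]), np.float64(0.0008004040800863484))
white jar rim 279 (array([ 0.61512507, -0.00877559]), np.float64(0.00037560800635471833)) mean z 0.04999964938227516
white spot 580 (array([ 0.48552124, -0.04636979]), np.float64(0.0006581356799659592))
```

View pics/w3.png

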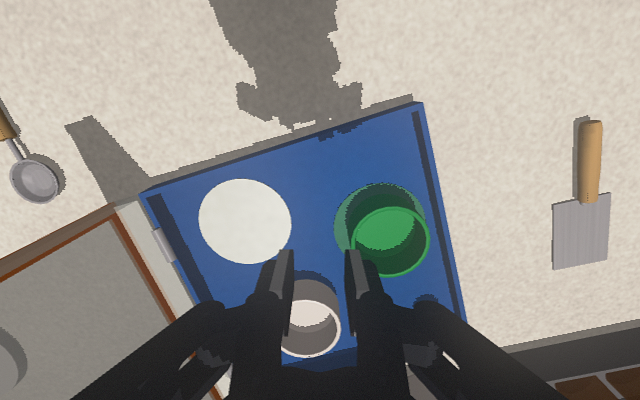

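The green jar sits about 4 mm off its disc's centre. The white disc (245,221) is free, and the white jar's rim is near (311,328). I re-fit that jar without the x cut.

```bash
sed -i 's/&(X<.63)/\&(X<.68)\&(Y<.14)/' meas.py; python3 meas.py w3|grep 'white jar'
python3 - <<'E'
from h import *
import pickle
c=pickle.load(open('pics/w3.pkl','rb'));print(ray(c,[(312,328),(316,356),(341,325)],.05))
E
```

```text
white jar rim 534 (array([ 0.61465587, -0.00868915]), np.float64(0.0002698510223058115)) mean z 0.05005619756230963
[[ 6.15712040e-01  3.69235836e-04  5.00000000e-02]
 [ 6.56780805e-01 -5.98216489e-03  5.00000000e-02]
 [ 6.20338650e-01  3.38356598e-02  5.00000000e-02]]
```

Emit:
servo_tool(
  commands=[
    [30,-0.05,-0.004,0.02,0,0,0],
    [30,-0.1,-0.009,0.05,0,0,0],
    [30,-0.15,-0.013,0.08,0,0,0],
    [30,-0.178,-0.016,0.1,0,0,0],
    [30,-0.178,-0.016,0.11,0,0,0],
  ],
)

```text
time_s: 9.38
ee_pos: [0.6165, -0.0093, 0.2639]
orientation: [[-0.966, 0.26, -0.005], [0.26, 0.966, 0.0], [0.005, -0.001, -1.0]]
wrist_force: [-0.9, 1.1, -0.0]
finger_gap: 0.0258
grasp_force: 0.0
```

Emit:
servo_tool(
  commands=[
    [30,0,0,0.03,0,0,0],
    [30,0,0,0.06,0,0,0],
    [30,0,0,0.078,0,0,0],
    [45,0,0,0.079,0,0,0],
    [45,0,0,0.079,0,0,0],
  ],
)

```text
time_s: 10.0
ee_pos: [0.6155, -0.0083, 0.1904]
orientation: [[-0.966, 0.259, 0.001], [0.259, 0.966, -0.0], [-0.001, 0.0, -1.0]]
wrist_force: [0.5, -0.7, -0.1]
finger_gap: 0.0383
grasp_force: 0.0
```

Emit:
servo_tool(
  commands=[
    [45,0.01,-0.004,0,0,0,0],
    [45,0.024,-0.014,0,0,0,0],
    [45,0.04,-0.024,0,0,0,0],
    [45,0.056,-0.033,0,0,0,0],
    [45,0.072,-0.042,0,0,0,0],
  ],
)

```text
time_s: 10.62
ee_pos: [0.5344, -0.0305, 0.1908]
orientation: [[-0.966, 0.259, 0.003], [0.259, 0.966, 0.0], [-0.003, 0.001, -1.0]]
wrist_force: [1.8, 0.1, 0.1]
finger_gap: 0.0387
grasp_force: 1.1
```

Emit:
servo_tool(
  commands=[
    [45,0.016,-0.01,0,0,0,0],
    [45,0.032,-0.02,0,0,0,0],
    [45,0.044,-0.026,0,0,0,0],
    [45,0.053,-0.028,0,0,0,0],
    [45,0.053,-0.028,0,0,0,0],
  ],
)

```text
time_s: 11.25
ee_pos: [0.4759, -0.0436, 0.1899]
orientation: [[-0.966, 0.259, 0.0], [0.259, 0.966, -0.0], [-0.0, -0.0, -1.0]]
wrist_force: [0.3, -0.3, 0.1]
finger_gap: 0.0384
grasp_force: 0.4
```

Emit:
servo_tool(
  commands=[
    [30,-0.005,0,0,0,0,0],
    [30,-0.005,0,0,0,0,0],
    [30,-0.005,0,-0.05,0,0,0],
    [30,-0.005,0.02,-0.1,0,0,0],
    [30,-0.005,0.06,-0.15,0,0,0],
  ],
)

```text
time_s: 11.88
ee_pos: [0.4966, 0.0121, 0.3395]
orientation: [[-0.965, 0.261, -0.001], [0.261, 0.965, -0.0], [0.001, -0.0, -1.0]]
wrist_force: [2.3, -0.1, 0.2]
finger_gap: 0.0252
grasp_force: 0.0
```

Emit:
servo_tool(
  commands=[
    [30,0,0.02,-0.05,0,0,0],
    [30,0,0.02,-0.06,0,0,0],
    [30,0,0.02,-0.06,0,0,0],
  ],
)

```text
time_s: 12.25
ee_pos: [0.502, 0.0315, 0.398]
orientation: [[-0.966, 0.259, 0.0], [0.259, 0.966, -0.0], [-0.0, -0.0, -1.0]]
wrist_force: [0.0, 0.3, -0.7]
finger_gap: 0.0258
grasp_force: 0.0
```

```bash
python3 look.py w4; python3 meas.py w4
```

```text
12.25 [0.502  0.0315 0.398 ] [[-0.966, 0.259, 0.0], [0.259, 0.966, -0.0], [-0.0, -0.0, -1.0]] 0.025839213247355573 [ 0.01467455  0.32296882 -0.70737526]
floor z 0.006581832268584026
green jar rim 1094 (array([0.53069201, 0.10765427]), np.float64(0.00026580090770828013)) mean z 0.04956709120737226
green spot 383 (array([0.53212389, 0.1059861 ]), np.float64(0.0007913612917671495))
white jar rim 1402 (array([ 0.48390831, -0.04530329]), np.float64(0.000253246431242915)) mean z 0.049625018912370505
white spot 415 (array([ 0.48549846, -0.04680789]), np.float64(0.0006181183122233591))
```

View pics/w4.png

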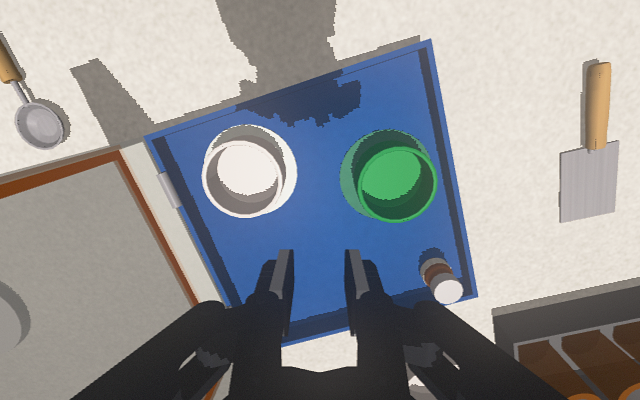

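Both jars are within 3 mm: white at (245,175) on the white disc, green at (395,180) on the green one. Next I go up and over behind the cover.

Emit:
servo_tool(
  commands=[
    [0,0,0,-0.06,0,0,0],
    [0,-0.02,-0.02,-0.12,0,0,0],
    [0,-0.04,-0.05,-0.162,0,0,0],
    [0,-0.06,-0.09,-0.165,0,0,0],
    [0,-0.08,-0.14,-0.165,0,0,0],
  ],
)

```text
time_s: 12.92
ee_pos: [0.5435, -0.1263, 0.5618]
orientation: [[-0.966, 0.259, -0.002], [0.259, 0.966, 0.001], [0.002, 0.0, -1.0]]
wrist_force: [0.8, -0.4, -0.0]
finger_gap: 0.0
grasp_force: 0.0
```

Emit:
servo_tool(
  commands=[
    [0,-0.013,-0.045,0,0,0,0],
    [0,-0.026,-0.09,0,0,0,0],
    [0,-0.039,-0.13,0,0,0,0],
    [0,-0.047,-0.149,0,0,0,0],
    [0,-0.047,-0.149,0,0,0,0],
  ],
)

```text
time_s: 13.55
ee_pos: [0.5499, -0.2831, 0.5602]
orientation: [[-0.965, 0.262, -0.004], [0.262, 0.965, 0.002], [0.005, 0.001, -1.0]]
wrist_force: [-0.1, 0.5, 0.2]
finger_gap: -0.0001
grasp_force: 0.0
```

```bash
python3 - <<'E'
from h import *
s=get_state();print(s['ee_pos'],s['wrist_force'],s['joint_positions'])
im,d=get_image('side');cv2.imwrite('pics/s2.png',im)
E
```

```text
[ 0.54992615 -0.28312371  0.56019458] [-0.12250853  0.51626946  0.15344492] [-2.72403028e+01  2.28327292e+01  3.83004494e+01  1.05747233e+02
 -4.53972215e-03 -1.20440848e+01]
```

View pics/s2.png

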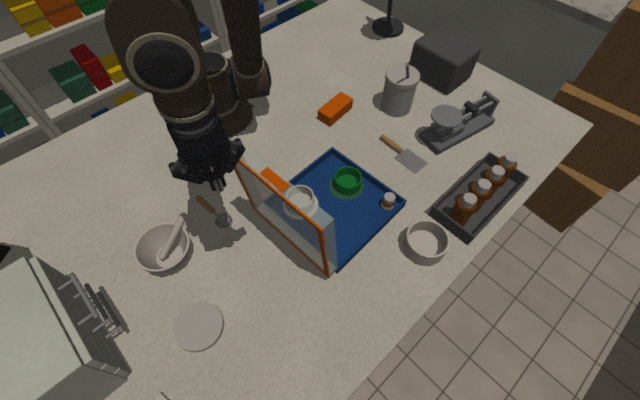

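Emit:
servo_tool(
  commands=[
    [0,0,0,0.04,0,0,0],
    [0,0,0,0.08,0,0,0],
    [0,0.004,0.016,0.093,0,0,0],
    [0,0.01,0.036,0.093,0,0,0],
    [0,0.013,0.048,0.093,0,0,0],
  ],
)

```text
time_s: 14.22
ee_pos: [0.5492, -0.229, 0.4714]
orientation: [[-0.966, 0.257, 0.001], [0.257, 0.966, -0.0], [-0.001, 0.0, -1.0]]
wrist_force: [0.1, 0.3, -0.0]
finger_gap: 0.0002
grasp_force: 0.0
```

Emit:
servo_tool(
  commands=[
    [0,0.005,0.019,0,0,0,0],
    [0,0.01,0.038,-0.002,0,0,0],
    [0,0.016,0.058,-0.004,0,0,0],
    [0,0.021,0.078,-0.006,0,0,0],
    [0,0.026,0.098,-0.007,0,0,0],
  ],
)

```text
time_s: 14.85
ee_pos: [0.5496, -0.1281, 0.4771]
orientation: [[-0.966, 0.259, -0.001], [0.259, 0.966, -0.0], [0.001, -0.0, -1.0]]
wrist_force: [-0.8, -2.8, -0.6]
finger_gap: 0.0001
grasp_force: 1.2
```

Emit:
servo_tool(
  commands=[
    [0,0.006,0.021,0.004,0,0,0],
    [0,0.013,0.047,0.01,0,0,0],
    [0,0.019,0.072,0.018,0,0,0],
    [0,0.026,0.097,0.028,0,0,0],
    [0,0.032,0.119,0.041,0,0,0],
  ],
)

```text
time_s: 15.48
ee_pos: [0.5493, -0.0043, 0.4363]
orientation: [[-0.966, 0.258, 0.0], [0.258, 0.966, 0.001], [-0.0, 0.001, -1.0]]
wrist_force: [-0.2, -0.5, 2.5]
finger_gap: 0.0002
grasp_force: 1.0
```

Emit:
servo_tool(
  commands=[
    [0,0.005,0.02,0.015,0,0,0],
    [0,0.011,0.041,0.032,0,0,0],
    [0,0.016,0.059,0.051,0,0,0],
    [0,0.02,0.074,0.072,0,0,0],
    [0,0.024,0.089,0.095,0,0,0],
  ],
)

```text
time_s: 16.1
ee_pos: [0.5491, 0.0874, 0.3403]
orientation: [[-0.966, 0.258, -0.0], [0.258, 0.966, 0.001], [0.0, 0.001, -1.0]]
wrist_force: [-0.4, -0.8, 0.9]
finger_gap: -0.0
grasp_force: 0.5
```

Emit:
servo_tool(
  commands=[
    [0,0.003,0.012,0.024,0,0,0],
    [0,0.006,0.021,0.048,0,0,0],
    [0,0.008,0.028,0.068,0,0,0],
    [0,0.009,0.032,0.086,0,0,0],
    [0,0.009,0.032,0.094,0,0,0],
  ],
)

```text
time_s: 16.73
ee_pos: [0.5484, 0.1201, 0.2457]
orientation: [[-0.966, 0.258, -0.002], [0.258, 0.966, 0.001], [0.002, -0.0, -1.0]]
wrist_force: [0.5, 0.8, -0.4]
finger_gap: -0.0
grasp_force: 0.3
```

Emit:
servo_tool(
  commands=[
    [0,0,0,0.002,0,0,0],
    [0,0,0,0.004,0,0,0],
    [0,0,0,0.005,0,0,0],
  ],
)

```text
time_s: 17.1
ee_pos: [0.5492, 0.1191, 0.2428]
orientation: [[-0.966, 0.259, 0.001], [0.259, 0.966, 0.0], [-0.001, 0.001, -1.0]]
wrist_force: [0.5, 0.5, 0.6]
finger_gap: 0.0001
grasp_force: 0.3
```

Emit:
servo_tool(
  commands=[
    [0,0,0,0.001,0,0,0],
    [0,0,0,0.002,0,0,0],
    [0,0,0,0.002,0,0,0],
  ],
)

```text
time_s: 17.48
ee_pos: [0.5492, 0.1191, 0.2414]
orientation: [[-0.966, 0.259, 0.001], [0.259, 0.966, 0.0], [-0.001, 0.001, -1.0]]
wrist_force: [-2.1, -0.5, 6.8]
finger_gap: 0.0001
grasp_force: 3.1
```

Emit:
servo_tool(
  commands=[
    [0,0,0,0.001,0,0,0],
    [0,0,0,0.002,0,0,0],
    [0,0,0,0.002,0,0,0],
  ],
)

```text
time_s: 17.85
ee_pos: [0.549, 0.1191, 0.2413]
orientation: [[-0.966, 0.259, 0.003], [0.259, 0.966, 0.001], [-0.002, 0.001, -1.0]]
wrist_force: [-7.3, -0.5, 18.6]
finger_gap: 0.0001
grasp_force: 9.3
```

The cover has hit its stop: the tip is at z = 0.068, which is the shut height, and the force rises without motion. I retreat and check.

Emit:
servo_tool(
  commands=[
    [0,0,0,-0.01,0,0,0],
    [0,0,0,-0.05,0,0,0],
    [0,0.05,0,-0.1,0,0,0],
    [0,0.1,0,-0.15,0,0,0],
    [0,0.15,0,-0.18,0,0,0],
  ],
)

```text
time_s: 18.48
ee_pos: [0.4126, 0.1555, 0.4135]
orientation: [[-0.966, 0.26, 0.001], [0.26, 0.966, 0.001], [-0.001, 0.001, -1.0]]
wrist_force: [-0.4, 0.9, 0.4]
finger_gap: 0.0002
grasp_force: 0.0
```

Emit:
servo_tool(
  commands=[
    [0,0,0,0,0,0,0],
    [0,0,0,0,0,0,0],
  ],
)

```text
time_s: 18.73
ee_pos: [0.4137, 0.1555, 0.4117]
orientation: [[-0.966, 0.258, 0.001], [0.258, 0.966, 0.0], [-0.001, 0.0, -1.0]]
wrist_force: [1.3, -0.1, -0.8]
finger_gap: -0.0001
grasp_force: 0.0
```

```bash
python3 look.py w5; python3 - <<'E'
from h import *
import pickle
c=pickle.load(open('pics/w5.pkl','rb'));d=np.load('pics/w5.npy')
im=cv2.imread('pics/w5.png');h=cv2.cvtColor(im,cv2.COLOR_BGR2HSV)
v,u=np.mgrid[:400,:640]
P=(np.c_[((u-c['cx'])/c['fx']*d).ravel(),((v-c['cy'])/c['fy']*d).ravel(),d.ravel()]@c['orientation'].T+c['position'])
o=(cv2.inRange(h,(5,120,80),(20,255,255))>0).ravel()
q=P[o&(abs(P[:,0]-.56)<.17)&(abs(P[:,1]-.02)<.17)]
for y in np.arange(-.14,.18,.04):
  t=q[abs(q[:,1]-y)<.02]
  if len(t):print(y.round(2),len(t),np.percentile(t[:,2],[10,50,90]).round(4))
E
```

```text
18.725 [0.4137 0.1555 0.4117] [[-0.966, 0.258, 0.001], [0.258, 0.966, 0.0], [-0.001, 0.0, -1.0]] -0.00014131404467151472 [ 1.30855656 -0.13873183 -0.81844708]
-0.14 998 [0.068  0.0689 0.0697]
-0.1 882 [0.0682 0.069  0.0699]
-0.06 453 [0.0682 0.069  0.0699]
-0.02 473 [0.0681 0.0691 0.07  ]
0.02 483 [0.0682 0.0691 0.0699]
0.06 502 [0.0682 0.0691 0.07  ]
0.1 519 [0.0681 0.069  0.07  ]
0.14 791 [0.0682 0.069  0.07  ]
```

View pics/w5.png

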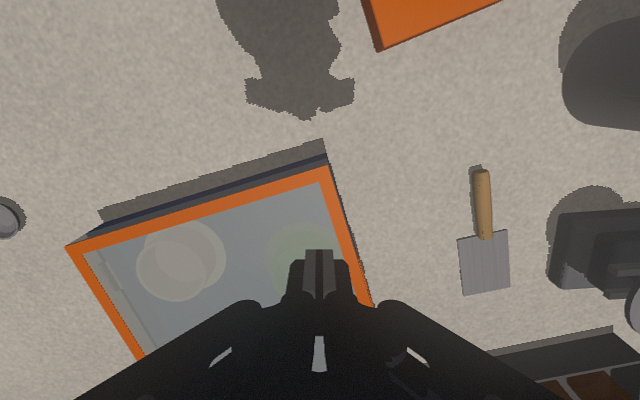

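The cover lies flat: its orange frame measures z = 0.069 all along, which is shut. The white jar shows through it at (180,258), still on its disc. The arm is clear, so I hand in.

```bash
python3 -c "
from workcell import *
print(finish_job())"
```

```text
the job is handed in; nothing more can be done
None
```

I handed the job in at about 19 s: before I shut the cover, both jars measured within about 3 mm of their own discs' centres, the cover then measured flat and shut, and the arm was clear; the judge's result wasn't shown.

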